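Fire a tack and index the chuck to its third stop

TASK

Fire the first tack weld: press the treadle of the foot switch on the bench fully down to its stop with the gripper and let it come right up again, the chuck still at its present stop. Then take the wing knob on top of the indexing head and turn it clockwise, as seen from above, three clicks to the third stop from where it stands, never back or past it, keeping off the treadle once you have begun to turn. Finish still gripping the knob there, steady in its stop, so that the chuck stays put for the next tack, and leave the other things on the bench where they are.

Things in the scene. Friction and masses are not known exactly. Their poses are not given: they have to be found in the camera images.
- head: Indexing head, fixed: grey cast box 100 x 94 mm, 131 mm high, on a black slide plate 25 mm thick that spans x -90..250, y +-85 mm. Origin on the bench under the knob's vertical axis; x points to the level steel chuck (80 mm across) with the work, z up. A laser torch on a post, up to 0.23 m high, stands 0.17 to 0.26 m out along x.
- wing_knob: Black wing knob: an upright bar 64 mm long (x), 18 mm thick (y), from 168 to 200 mm above the bench, over a collar 44 mm across, fixed on a level steel dividing plate (110 mm across, top at 147 mm, 18 notches). A plunger block, up to 150 mm high, stands at the plate's rim on the head's +y side. Origin as that of head; turns with the knob.
- knob_grip (a point): Point inside the bar of the wing knob, on the turning axis, 190 mm above the bench and 10 mm under the bar's top: where to grip it, the fingers on the two long faces. x along the length of the bar, y across its 18 mm thickness, z up.
- index (a joint): Angle of wing knob, dividing plate and chuck, rad: 0 at the start, growing clockwise seen from above, free both ways. A detent makes a stop every 20 degrees (0.349 rad): leaving one takes about 0.2 N m; beyond halfway (0.175) the next one draws the knob in. The stop it stands in now is not counted: the third is at 1.047.
- footswitch: Foot switch of the laser, fixed to the bench: grey base 175 mm long (x), 108 mm wide (y), its floor 19 mm high; at the +x end two low cheeks and a cross wall up to 49 mm high carry the hinge of the treadle. Origin on the bench under the middle of the base, z up.
- treadle (a joint): Angle of the treadle, rad: 0 = up (rest), 0.18 = down on its stop. Hinged 60 mm on the +x side of the base's middle, 38 mm high; the ribbed plate (142 x 90 mm) slopes up to its free edge on the -x side (0.155 rad at rest, about level when down). A spring returns it; at treadle_pad it takes about 4 N to start, 12 N to reach the stop.
- treadle_pad (a point): Point on the upper face of the treadle, on its centre line, 115 mm from the hinge and 27 mm from the free edge, about 64 mm above the bench at rest and 43 mm when down: where to press. z is normal to the plate.
- parts_tray: Bystander, loose: flat steel tray 160 x 230 x 32 mm with turned parts standing in it, up to 59 mm high. Origin under its middle.
- chuck_key: Bystander, loose: steel T-handled chuck key lying flat, 115 mm long (x), cross bar 75 mm at its -x end, up to 18 mm high. Origin on the bench, near its middle.
- sleeve: Bystander, loose: turned aluminium sleeve, 28 mm across, 56 mm tall, standing on the slide plate of the head beside the chuck, on its -y side. Origin at the centre of its foot.
- caliper: Bystander, loose: steel caliper lying flat, 225 mm long (x). Origin under its middle.
- screwdriver: Bystander, loose: screwdriver 200 mm long lying along its x. Origin under its middle.
- v_block: Bystander, loose: steel V-block 70 x 50 x 48 mm. Origin under its middle.
- solvent: Bystander, loose: white plastic bottle, 60 mm across, 150 mm tall, standing. Origin at the centre of its foot.
There are look-alikes about, which are no part of the job. What is shaped like the footswitch but green is not meant.

How it is judged:
By the outcome, as a careful person would: the job done as asked, in the order asked, and still so for the second after the job is handed in, while the arm keeps its last pose, push and grip.
It also fails if it takes over 53 s, if anything falls off the work surface, if the arm or the gripper's body presses on something with over 40 N, if the wrist force passes 120 N, or if a joint passes its speed limit or range.

ROBOT

A 6-joint arm with a two-finger parallel gripper is mounted at the origin on the work surface. World frame = base frame: x ahead of the robot, y to its left, z up, the work surface at z = 0. Lengths are in mm, angles in rad, forces in N, time in s.
With the tool pointing down it reaches from about 400 to 925 mm from the base axis. Payload 12.5 kg.
Tool frame: the origin (TCP) lies on the centre line of the jaws, within the pads' length; the fingertips stand 19 mm ahead of it and the grasp point (between the pads) is the TCP; z points along the fingers, y is the line along which they close (so a half turn about z gives the same grasp; the last joint's range is limited). The gripper opens to 95 mm and grips with 3 to 60 N. Pads are 20 mm wide; open, the fingers measure 119 mm over their backs; the gripper's body (75 mm by 180 mm) begins 59 mm behind the grasp point.
Start: joints at [-1.21, 0.491, 1.559, -0, 1.092, -0.106], TCP at [281.293, -558.139, 233.661] pointing down, gripper open.
Joint ranges: [-3.1, 3.1], [-0.84, 2.19], [0.05, 2.79], [-1.13, 4.28], [0.06, 2.93], [-2.69, 2.69]. Speed limits (rad/s): [2.22, 2.22, 2.79, 3.14, 3.14, 3.14].

INTERFACE

Orientations are given as [roll, pitch, yaw] about the fixed x, y, z axes, in that order (R = Rz(yaw) Ry(pitch) Rx(roll)).
In Python, from cell import state, read_camera, job_done gives the robot as it stands.
- The arm moves only by the tool arm_command, never from a script. Its argument "deltas" is a list of rows, each an object of numbers: "dx", "dy", "dz": the shift along the world's x, y, z in m; "yaw": the turn about the world's z in degrees. In form: [{"dx": .., "dy": .., "dz": .., "yaw": ..}, ...]. A call has 1 to 20 rows; each row shifts and turns the commanded pose from where the row before left it; what a row does not reach is not made up. A row lasts 1/10 s, in which the tool goes at most 50 mm and 8.59 degrees, less where a joint would pass 70% of its speed; a pose out of reach is approached as far as the arm can. A call with a gripper value outside its range is refused whole. "gripper" is the finger opening in m, from 0 to 0.0951, set as the call begins (left out, the last holds). The fingers move at their own pace and stop on an object; the grip force is fixed at half the most. Time passes only in rows, so rows that do not move let the fingers close. It gives the time, the measured TCP pose, the force, the opening and the grip force at its end, in the units of the state.
- state(): the state, without advancing time (a new reading comes with each control period).
- read_camera(name): name is "side" or "top"; returns a dict with "color" (400x640x3 uint8, red, green, blue), "range_z" (400x640 float32, mm along the optical axis (not along the pixel's ray), 0 where there is no reading), "fx", "fy", "cx", "cy" (pixels), "k1" (the pictures are not rectified: a ray, as slopes to the right and down, at radius r is drawn at 1 + k1 r^2 times it, then the intrinsics apply), "extrinsics" (4x4, takes a point from camera to world coordinates). Camera axes: x right, y up, looking along -z (the intrinsics and any distortion apply to the point x, -y, -z); pixel columns grow to the right and rows downward; lengths in mm; the calibration is good to about 2 mm. A picture is of the moment at which its call begins.
- job_done(): hands the job in; it is judged then, once.
The state is a dict: "t": time; "joints": joint angles; "qvel": joint speeds; "tau": joint torques, N m; "eef_pos": TCP position; "tcp_rot": TCP orientation; "ft_force": force on the tool from outside, world axes, zero at the start; "moment": the same for the moment, N m; "opening": opening from 0.0 (shut) to 1.0 (fully open); "grip_force": force on a finger pad.
Only numpy, scipy, OpenCV 4.12 (cv2) and the standard library are available. Lean on these libraries where they do the work, as an engineer would, in place of code of your own. Each camera call takes 0.05 s, during which the arm holds its last target. There are 200 camera calls.

## Working session

There is one attempt and no reset: what is moved stays moved. The work goes in short steps, Python scripts to look and compute and a tool call to move; the robot and the scene stay as the last step left them, time stands still between calls to the robot, and variables do not carry over. Pictures are saved under pics/ and viewed, at most 10 in all, crops included, and the job is handed in when it is done.

Besides the shell and the picture viewer there is one more tool, called after ">>>" by a JSON object that holds its "method" and its "body", one argument or row to a line. arm_command: Moves the arm, as the interface text tells. Its arguments: {"type":"object","properties":{"deltas":{"type":"array"},"gripper":{"type":"number"}},"required":["deltas"]}

```bash
mkdir -p pics; cat > h.py <<'E'
import numpy as np, cv2
from cell import state, read_camera, job_done
def cloud(c):
    h,w=c["range_z"].shape
    v,u=np.mgrid[0:h,0:w].astype(float)
    K=np.array([[c["fx"],0,c["cx"]],[0,c["fy"],c["cy"]],[0,0,1]])
    p=cv2.undistortPoints(np.stack([u.ravel(),v.ravel()],1)[:,None],K,np.array([c["k1"],0,0,0.]))[:,0].reshape(h,w,2)
    z=c["range_z"]; P=np.stack([p[...,0]*z,-p[...,1]*z,-z,np.ones_like(z)],-1)@np.array(c["extrinsics"]).T
    P=P[...,:3]; P[z==0]=np.nan
    return P
def save(n,im,s=1):
    cv2.imwrite(n,cv2.resize(im[...,::-1],None,fx=s,fy=s,interpolation=cv2.INTER_CUBIC))
E
python3 - <<'E'
from h import *
for n in("top","side"):
    c=read_camera(n); np.savez(n+".npz",P=cloud(c),color=c["color"]); save(f"pics/{n}0.png",c["color"],1.25)
    print(n,c["fx"],c["k1"],np.round(c["extrinsics"],2).tolist())
print(state())
E
```

```text
top 431.91930084482874 0.02356328975759587 [[0.02, 0.98, -0.22, 184.25], [-1.0, 0.02, -0.01, -8.3], [-0.0, 0.22, 0.98, 1434.45], [0.0, 0.0, 0.0, 1.0]]
side 366.6469995883458 0.0016987252922955037 [[-0.97, 0.13, -0.19, 258.83], [-0.22, -0.45, 0.86, 1065.18], [0.03, 0.88, 0.47, 733.81], [0.0, 0.0, 0.0, 1.0]]
{'t': 0.1, 'joints': array([-1.20957815e+00,  4.91501400e-01,  1.55940717e+00,  5.60166239e-06,
        1.09169511e+00, -1.05594299e-01]), 'qvel': array([ 0.00056683, -0.00322077, -0.00045612,  0.00077768,  0.0014572 ,
        0.00169423]), 'tau': array([ 3.17583348e-03, -6.13622832e+01, -2.58604020e+01,  6.94439281e-02,
        4.70294617e-02, -5.79726679e-05]), 'eef_pos': array([ 281.22859961, -557.92577637,  233.11242869]), 'tcp_rot': array([-3.14058777e+00, -1.11501788e-04,  4.66809840e-01]), 'ft_force': array([0.80581225, 0.21544777, 0.38384839]), 'moment': array([ 0.01421277, -0.00957006, -0.00180585]), 'grip_force': 0.0, 'opening': 1.002924519652215}
```

View pics/top0.png

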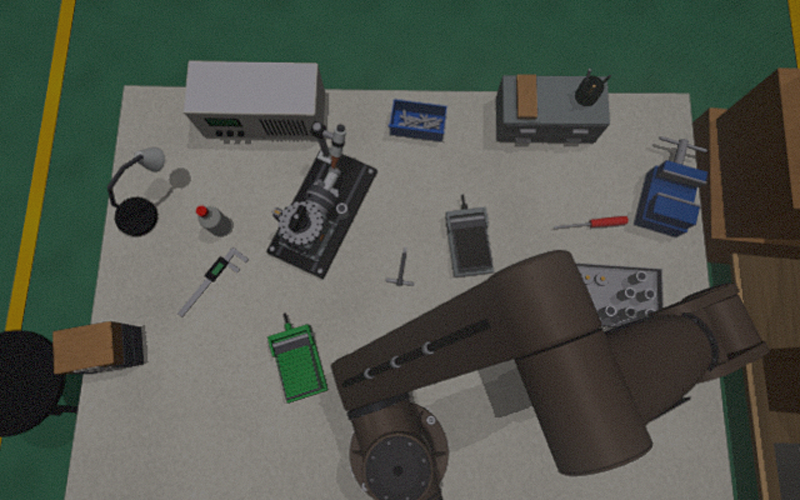

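View pics/side0.png

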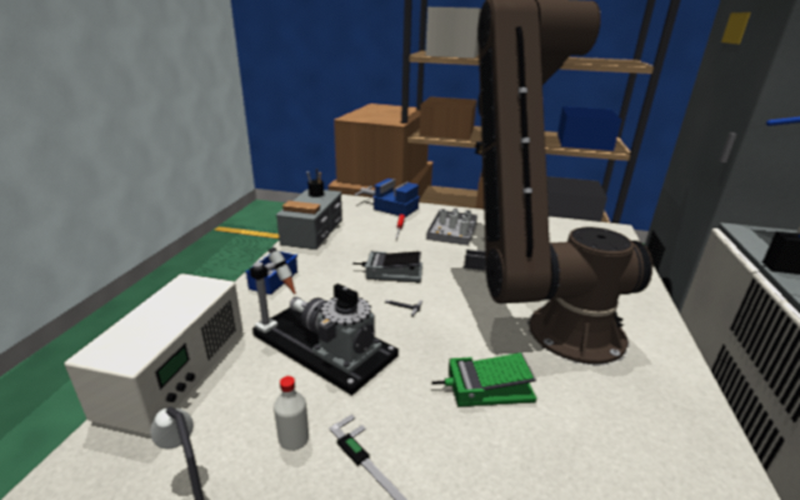

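The top picture shows two candidates for the foot switch: a grey one at (468,245) and a green one at (297,360). The grey one fits, since green is excluded. The indexing head's knob is at about (300,215). In the side picture the grey switch is at (393,265) and the knob at (345,297).

```bash
python3 - <<'E'
from h import *
d=np.load("top.npz");P=d["P"];C=d["color"]
a=cv2.resize(C[120:230,205:310,::-1],None,fx=3.8,fy=3.8,interpolation=2); b=cv2.resize(C[150:230,340:410,::-1],None,fx=5.2,fy=5.2,interpolation=2)
h=max(a.shape[0],b.shape[0]);o=np.zeros((h,a.shape[1]+b.shape[1],3),np.uint8);o[:a.shape[0],:a.shape[1]]=a;o[:b.shape[0],a.shape[1]:]=b
cv2.imwrite("pics/crop1.png",o);print(o.shape)
def reg(u0,u1,v0,v1,z0,z1):
    Q=P[v0:v1,u0:u1].reshape(-1,3);Q=Q[(Q[:,2]>z0)&(Q[:,2]<z1)]
    r=cv2.minAreaRect(Q[:,:2].astype(np.float32));m=np.median(Q,0)
    print(len(Q),np.round(m,1),[np.round(x,1) for x in r], np.round(cv2.boxPoints(r),1).tolist())
print("knob");reg(215,265,150,210,180,215)
print("plate");reg(215,265,150,210,135,160)
print("slide");reg(205,310,115,225,15,32)
print("foot");reg(352,400,160,226,8,90)
print("footHi");reg(352,400,160,226,50,90)
Q=P[160:226:6,352:398:6,2];print(np.round(Q))
E
```

```text
(418, 763, 3)
knob
159 [547.2 251.5 197.4] [array([550.3, 252.8]), array([19.8, 64.7]), np.float64(65.5)] [[516.7999877929688, 257.20001220703125], [575.7000122070312, 230.3000030517578], [583.9000244140625, 248.39999389648438], [525.0, 275.20001220703125]]
plate
787 [547.  250.7 146.6] [array([549.7, 256.3]), array([112.8, 118.4]), np.float64(16.7)] [[478.6000061035156, 296.79998779296875], [512.7000122070312, 183.39999389648438], [620.7999877929688, 215.8000030517578], [586.7000122070312, 329.20001220703125]]
slide
2386 [655.5 184.   24.3] [array([623.4, 220.7]), array([172. , 341.2]), np.float64(66.1)] [[432.5, 211.3000030517578], [744.4000244140625, 72.9000015258789], [814.2000122070312, 230.10000610351562], [502.3999938964844, 368.6000061035156]]
foot
1760 [ 533.8 -174.6   49.4] [array([ 551.2, -178.3]), array([209.2, 140.9]), np.float64(2.4)] [[443.70001220703125, -112.30000305175781], [449.6000061035156, -253.10000610351562], [658.7000122070312, -244.3000030517578], [652.7999877929688, -103.5999984741211]]
footHi
848 [ 508.6 -182.1   58.4] [array([ 539.9, -179.2]), array([164.2, 106.5]), np.float64(8.7)] [[450.70001220703125, -138.89999389648438], [466.70001220703125, -244.1999969482422], [629.0999755859375, -219.5], [613.0, -114.19999694824219]]
[[ -3.  -0.   5.  31.   1.   3.  -0.  -2.]
 [  1.  -0.   0.  39.   5.  47.  -3.   3.]
 [  5.  50.  42.  42.  29.  19.  43.   2.]
 [ -1.  nan  40.  nan  39.  41.  51.   1.]
 [ -9.  37.  45.  52.  nan  53.  48.   1.]
 [ -2.  13.  55.  53.  58.  48.  56.  -2.]
 [  3.  -0.  54.  56.  56.  58.  62.   2.]
 [  4.  -3.  53.  55.  63.  61.  62.  -1.]
 [ -4.   2.  18.  68.  68.  65.  63.   2.]
 [  1.  -2.  18.  63.  64.  64.  16.  -0.]
 [  4.  -1.  19.  16.   9.  -2.  -4. 736.]]
```

View pics/crop1.png

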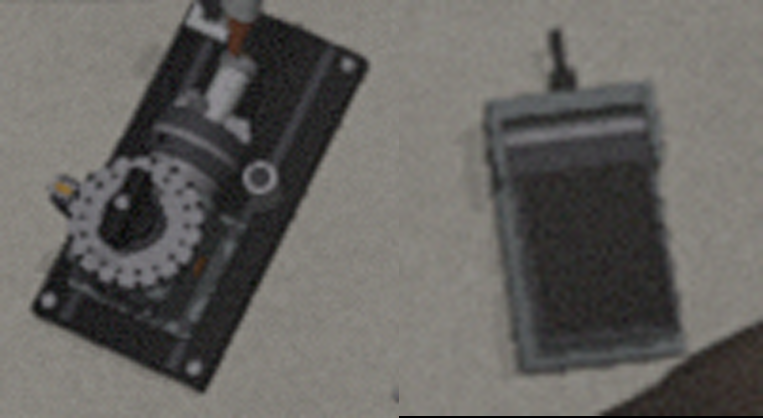

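The crop shows the wing knob at crop (135,215), with its bar about parallel to the head axis. The grey foot switch is on the right, its hinge and cable at the far end (560,95) and its free edge near (600,350). Next I'll measure the switch's axis and pad.

```bash
python3 - <<'E'
from h import *
d=np.load("top.npz");P=d["P"];C=d["color"].astype(int)
sub=P[155:226,350:402].reshape(-1,3)
# treadle surface+base footprint, robust: bench-excluded points, largest component
m=((P[...,2]>10)&(P[...,2]<90)).astype(np.uint8);w=np.zeros_like(m);w[165:223,345:402]=1;m&=w
m=cv2.morphologyEx(m,cv2.MORPH_OPEN,np.ones((5,5)));n,l,s,_=cv2.connectedComponentsWithStats(m);k=1+s[1:,4].argmax();print(s[k])
Q=P[l==k];r=cv2.minAreaRect(Q[:,:2].astype(np.float32));print(r)
for a in(5,6,7,8,9,10):
    t=np.radians(a);x=Q[:,:2]@[np.cos(t),np.sin(t)];y=Q[:,:2]@[-np.sin(t),np.cos(t)]
    px=np.percentile(x,[1,99]);py=np.percentile(y,[1,99]);c=px.mean()*np.array([np.cos(t),np.sin(t)])+py.mean()*np.array([-np.sin(t),np.cos(t)])
    print(a,np.round([np.ptp(px),np.ptp(py)],1),np.round(c,1))
# dark plate
g=C.sum(2);mm=((g<140)&(l==k)).astype(np.uint8);mm=cv2.morphologyEx(mm,cv2.MORPH_OPEN,np.ones((3,3)));n,l2,s,c=cv2.connectedComponentsWithStats(mm);k2=1+s[1:,4].argmax();print(s[k2])
D=P[l2==k2];A=np.c_[D[:,:2]-D[:,:2].mean(0),np.ones(len(D))];f=np.linalg.lstsq(A,D[:,2],rcond=None)[0];print("plate mean",D.mean(0),"slope",np.hypot(*f[:2]),"uphill deg",np.degrees(np.arctan2(f[1],f[0])))
print(cv2.minAreaRect(D[:,:2].astype(np.float32)))
E
```

```text
[ 356  166   38   56 1701]
((540.1878051757812, -178.5755157470703), (180.5514678955078, 111.20905303955078), 8.47775936126709)
5 [172.  107.4] [ 537.3 -177. ]
6 [171.6 106.8] [ 537.3 -177.6]
7 [171.6 105.9] [ 537.1 -178.1]
8 [171.3 105.8] [ 537.2 -178.8]
9 [171. 106.] [ 537.3 -179.2]
10 [171.1 107.1] [ 537.4 -179.2]
[367 187  25  26 304]
plate mean [ 498.46128555 -197.13303695   60.85730159] slope 0.15630486303712926 uphill deg -174.534452064594
((511.2220458984375, -187.33697509765625), (89.46118927001953, 78.78484344482422), 0.9158564209938049)
```

>>> {"method": "arm_command", "body": {
  "deltas": [
    {"dx":0.017,"dy":0.031,"dz":-0.007,"yaw":6},
    {"dx":0.017,"dy":0.031,"dz":-0.007,"yaw":6},
    {"dx":0.017,"dy":0.031,"dz":-0.007,"yaw":6},
    {"dx":0.017,"dy":0.031,"dz":-0.007,"yaw":6},
    {"dx":0.017,"dy":0.031,"dz":-0.007,"yaw":6},
    {"dx":0.017,"dy":0.031,"dz":-0.007,"yaw":6},
    {"dx":0.017,"dy":0.031,"dz":-0.007,"yaw":6},
    {"dx":0.017,"dy":0.031,"dz":-0.007,"yaw":6},
    {"dx":0.017,"dy":0.031,"dz":-0.007,"yaw":6},
    {"dx":0.017,"dy":0.031,"dz":-0.007,"yaw":6},
    {"dx":0.017,"dy":0.031,"dz":-0.007,"yaw":6},
    {"dx":0.017,"dy":0.031,"dz":-0.007,"yaw":6},
    {},
    {},
    {},
    {}
  ],
  "gripper": 0
}}

```text
$.deltas[12]: bad value
```

>>> {"method": "arm_command", "body": {
  "deltas": [
    {"dx":0.017,"dy":0.031,"dz":-0.007,"yaw":6},
    {"dx":0.017,"dy":0.031,"dz":-0.007,"yaw":6},
    {"dx":0.017,"dy":0.031,"dz":-0.007,"yaw":6},
    {"dx":0.017,"dy":0.031,"dz":-0.007,"yaw":6},
    {"dx":0.017,"dy":0.031,"dz":-0.007,"yaw":6},
    {"dx":0.017,"dy":0.031,"dz":-0.007,"yaw":6},
    {"dx":0.017,"dy":0.031,"dz":-0.007,"yaw":6},
    {"dx":0.017,"dy":0.031,"dz":-0.007,"yaw":6},
    {"dx":0.017,"dy":0.031,"dz":-0.007,"yaw":6},
    {"dx":0.017,"dy":0.031,"dz":-0.007,"yaw":6},
    {"dx":0.017,"dy":0.031,"dz":-0.007,"yaw":6},
    {"dx":0.017,"dy":0.031,"dz":-0.007,"yaw":6},
    {"dx":0,"dy":0,"dz":0,"yaw":0},
    {"dx":0,"dy":0,"dz":0,"yaw":0},
    {"dx":0,"dy":0,"dz":0,"yaw":0}
  ],
  "gripper": 0
}}

```text
t: 1.6
eef_pos: [485.0, -186.8, 149.7]
tcp_rot: [3.142, 0.0, 1.722]
ft_force: [-0.5, -0.5, -0.0]
opening: 0.007
grip_force: 0.0
```

```bash
python3 - <<'E'
from h import *
c=read_camera("side");save("pics/side1.png",c["color"][160:280,260:400],5)
s=state();print(s["t"],s["eef_pos"],s["tcp_rot"],s["opening"],s["joints"])
E
```

```text
1.65 [ 484.98268625 -187.03552426  149.79703452] [3.14138455e+00 2.27150473e-04 1.72147887e+00] 0.005544303619088153 [-4.95172777e-01  4.52111722e-01  1.90709431e+00 -7.96623295e-05
  7.82083714e-01 -6.45798837e-01]
```

View pics/side1.png

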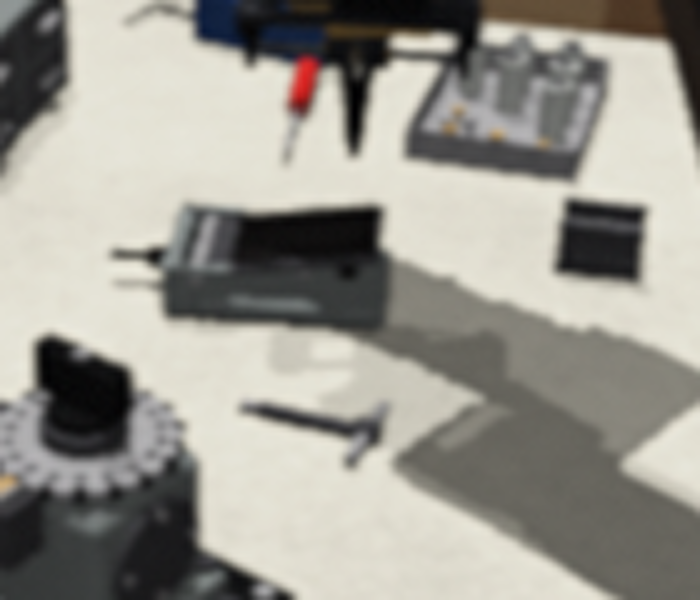

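The crop shows the closed fingertips (355,150) above the free half of the grey treadle (310,230), so I press there.

>>> {"method": "arm_command", "body": {
  "deltas": [
    {"dx":0,"dy":0,"dz":-0.02,"yaw":0},
    {"dx":0,"dy":0,"dz":-0.02,"yaw":0},
    {"dx":0,"dy":0,"dz":-0.015,"yaw":0},
    {"dx":0,"dy":0,"dz":-0.007,"yaw":0},
    {"dx":0,"dy":0,"dz":-0.006,"yaw":0},
    {"dx":0,"dy":0,"dz":-0.006,"yaw":0},
    {"dx":0,"dy":0,"dz":-0.005,"yaw":0},
    {"dx":0,"dy":0,"dz":-0.004,"yaw":0},
    {"dx":0,"dy":0,"dz":-0.003,"yaw":0},
    {"dx":0,"dy":0,"dz":0,"yaw":0},
    {"dx":0,"dy":0,"dz":0,"yaw":0}
  ]
}}

```text
t: 2.75
eef_pos: [484.5, -186.6, 64.5]
tcp_rot: [-3.141, 0.0, 1.723]
ft_force: [-7.3, -2.2, 10.5]
opening: 0.003
grip_force: 5.4
```

>>> {"method": "arm_command", "body": {
  "deltas": [
    {"dx":0,"dy":0,"dz":-0.002,"yaw":0},
    {"dx":0,"dy":0,"dz":-0.0015,"yaw":0},
    {"dx":0,"dy":0,"dz":-0.001,"yaw":0},
    {"dx":0,"dy":0,"dz":0,"yaw":0},
    {"dx":0,"dy":0,"dz":0,"yaw":0}
  ]
}}

```text
t: 3.25
eef_pos: [484.5, -186.6, 60.7]
tcp_rot: [-3.141, 0.0, 1.723]
ft_force: [-11.2, -1.0, 18.4]
opening: 0.004
grip_force: 9.9
```

>>> {"method": "arm_command", "body": {
  "deltas": [
    {"dx":0,"dy":0,"dz":-0.001,"yaw":0},
    {"dx":0,"dy":0,"dz":-0.001,"yaw":0},
    {"dx":0,"dy":0,"dz":0,"yaw":0},
    {"dx":0,"dy":0,"dz":0,"yaw":0},
    {"dx":0,"dy":0,"dz":0,"yaw":0}
  ]
}}

```text
t: 3.75
eef_pos: [484.5, -186.6, 60.1]
tcp_rot: [3.141, 0.001, 1.723]
ft_force: [-16.2, 0.4, 41.0]
opening: 0.004
grip_force: 20.7
```

>>> {"method": "arm_command", "body": {
  "deltas": [
    {"dx":0,"dy":0,"dz":0.004,"yaw":0},
    {"dx":0,"dy":0,"dz":0.008,"yaw":0},
    {"dx":0,"dy":0,"dz":0.01,"yaw":0},
    {"dx":0,"dy":0,"dz":0.03,"yaw":0},
    {"dx":0,"dy":0,"dz":0.04,"yaw":0},
    {"dx":0,"dy":0,"dz":0.04,"yaw":0},
    {"dx":0,"dy":0,"dz":0.04,"yaw":0},
    {"dx":0,"dy":0,"dz":0.02,"yaw":0},
    {"dx":0,"dy":0,"dz":0,"yaw":0}
  ]
}}

```text
t: 4.65
eef_pos: [486.1, -186.7, 252.5]
tcp_rot: [3.137, 0.004, 1.723]
ft_force: [0.6, -0.6, -0.4]
opening: 0.006
grip_force: 0.0
```

>>> {"method": "arm_command", "body": {
  "deltas": [
    {"dx":0.006,"dy":0.04,"dz":0,"yaw":5},
    {"dx":0.006,"dy":0.04,"dz":0,"yaw":5},
    {"dx":0.006,"dy":0.04,"dz":0,"yaw":5},
    {"dx":0.006,"dy":0.04,"dz":0,"yaw":5},
    {"dx":0.006,"dy":0.04,"dz":0,"yaw":5},
    {"dx":0.006,"dy":0.04,"dz":0,"yaw":5},
    {"dx":0.006,"dy":0.04,"dz":0,"yaw":5},
    {"dx":0.006,"dy":0.04,"dz":0,"yaw":5},
    {"dx":0.006,"dy":0.04,"dz":0,"yaw":5},
    {"dx":0.006,"dy":0.04,"dz":0,"yaw":5},
    {"dx":0.006,"dy":0.04,"dz":0,"yaw":5},
    {"dx":0,"dy":0,"dz":0,"yaw":0},
    {"dx":0,"dy":0,"dz":0,"yaw":0},
    {"dx":0,"dy":0,"dz":0,"yaw":0},
    {"dx":0,"dy":0,"dz":0,"yaw":0}
  ],
  "gripper": 0.06
}}

```text
t: 6.15
eef_pos: [551.3, 252.7, 249.0]
tcp_rot: [-3.141, -0.0, 2.681]
ft_force: [0.9, 0.6, -0.9]
opening: 0.632
grip_force: 0.0
```

```bash
python3 - <<'E'
from h import *
c=read_camera("side");save("pics/side2.png",c["color"][140:290,190:390],4)
d=np.load("side.npz");P=d["P"]
Q=P[220:260,255:300].reshape(-1,3);Q=Q[(Q[:,2]>170)&(Q[:,2]<215)];print(len(Q),cv2.minAreaRect(Q[:,:2].astype(np.float32)))
Q2=cloud(c)[170:226,290:350];print("treadle max z",np.nanpercentile(Q2[...,2],[95,99]),np.nanpercentile(P[170:226,290:350][...,2],[95,99]))
s=state();print(s["t"],s["eef_pos"],np.degrees(s["tcp_rot"]),s["opening"],s["joints"])
E
```

```text
236 ((553.1929321289062, 255.91709899902344), (19.762943267822266, 63.54270935058594), 66.58573913574219)
treadle max z [332.2764133  352.17911459] [56.39559807 63.26777342]
6.2 [551.36630049 252.75360652 249.19691931] [-1.79999913e+02 -3.39440769e-04  1.53638880e+02] 0.6310882308356593 [ 3.20962806e-01  4.49714108e-01  1.58684931e+00  3.46805316e-06
  1.10503450e+00 -7.89746739e-01]
```

View pics/side2.png

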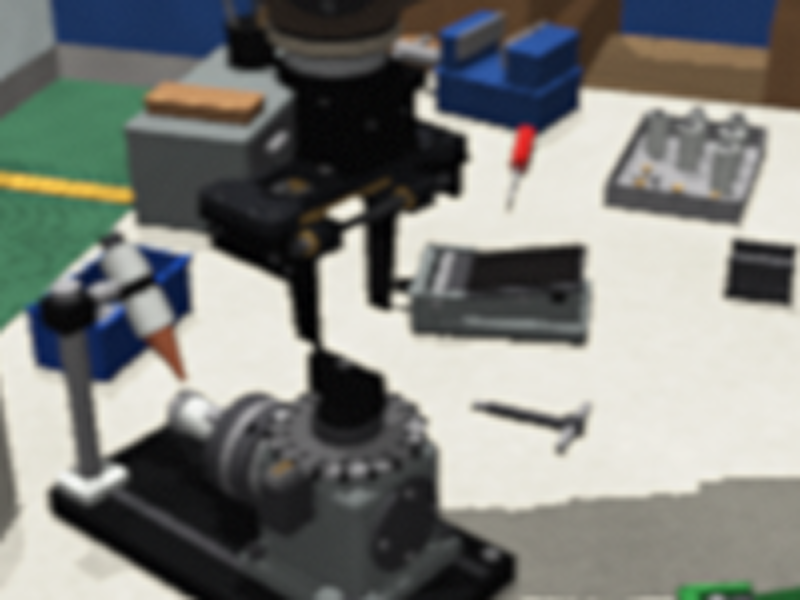

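The treadle is back up at (525,270). The open fingers are at (305,310) and (380,290), straddling the knob at (345,390), so I descend and grip.

>>> {"method": "arm_command", "body": {
  "deltas": [
    {"dx":0,"dy":0.001,"dz":-0.015,"yaw":2.3},
    {"dx":0,"dy":0,"dz":-0.015,"yaw":0},
    {"dx":0,"dy":0,"dz":-0.015,"yaw":0},
    {"dx":0,"dy":0,"dz":-0.012,"yaw":0},
    {"dx":0,"dy":0,"dz":0,"yaw":0},
    {"dx":0,"dy":0,"dz":0,"yaw":0}
  ]
}}

```text
t: 6.8
eef_pos: [551.5, 254.6, 192.5]
tcp_rot: [3.141, 0.0, 2.723]
ft_force: [0.3, -0.5, -0.0]
opening: 0.631
grip_force: 0.0
```

>>> {"method": "arm_command", "body": {
  "deltas": [
    {"dx":0,"dy":0,"dz":0,"yaw":0},
    {"dx":0,"dy":0,"dz":0,"yaw":0},
    {"dx":0,"dy":0,"dz":0,"yaw":0},
    {"dx":0,"dy":0,"dz":0,"yaw":0},
    {"dx":0,"dy":0,"dz":0,"yaw":0},
    {"dx":0,"dy":0,"dz":0,"yaw":0},
    {"dx":0,"dy":0,"dz":0,"yaw":0},
    {"dx":0,"dy":0,"dz":0,"yaw":0}
  ],
  "gripper": 0
}}

```text
t: 7.6
eef_pos: [550.7, 253.8, 192.2]
tcp_rot: [-3.139, -0.001, 2.724]
ft_force: [-3.7, -7.2, 3.3]
opening: 0.186
grip_force: 30.0
```

```bash
python3 - <<'E'
from h import *
s=state();print(s["t"],s["eef_pos"],np.degrees(s["tcp_rot"]),s["opening"],s["ft_force"],s["moment"],s["grip_force"])
E
```

```text
7.6 [550.74911637 253.75686582 192.17400832] [-1.79858017e+02 -3.71159830e-02  1.56052701e+02] 0.1861445028052146 [-3.6620727  -7.24867362  3.34194694] [-1.12539455  0.33806651 -0.01882656] 29.99206691980362
```

>>> {"method": "arm_command", "body": {
  "deltas": [
    {"dx":-0.001,"dy":-0.001,"dz":0,"yaw":0},
    {"dx":0,"dy":0,"dz":0,"yaw":-2},
    {"dx":0,"dy":0,"dz":0,"yaw":-2},
    {"dx":0,"dy":0,"dz":0,"yaw":-2},
    {"dx":0,"dy":0,"dz":0,"yaw":-2},
    {"dx":0,"dy":0,"dz":0,"yaw":-2},
    {"dx":0,"dy":0,"dz":0,"yaw":-2},
    {"dx":0,"dy":0,"dz":0,"yaw":-2},
    {"dx":0,"dy":0,"dz":0,"yaw":-2},
    {"dx":0,"dy":0,"dz":0,"yaw":-2},
    {"dx":0,"dy":0,"dz":0,"yaw":-2},
    {"dx":0,"dy":0,"dz":0,"yaw":0},
    {"dx":0,"dy":0,"dz":0,"yaw":0},
    {"dx":0,"dy":0,"dz":0,"yaw":0}
  ]
}}

```text
t: 9.0
eef_pos: [550.9, 254.0, 192.2]
tcp_rot: [3.14, 0.001, 2.376]
ft_force: [5.7, 0.8, -1.3]
opening: 0.187
grip_force: 30.0
```

```bash
python3 - <<'E'
from h import *
c=read_camera("side");save("pics/side3.png",c["color"][190:290,220:350],5)
s=state();print(s["t"],s["eef_pos"],np.degrees(s["tcp_rot"]),s["opening"],s["ft_force"],s["moment"],s["grip_force"])
E
```

```text
9.05 [550.87932878 253.98378003 192.21050057] [1.79926861e+02 4.07856762e-02 1.36107925e+02] 0.18658066324751368 [ 4.80417967  0.65853786 -2.20136779] [-0.09257991 -0.65691618 -0.00374544] 30.004613399505615
```

View pics/side3.png

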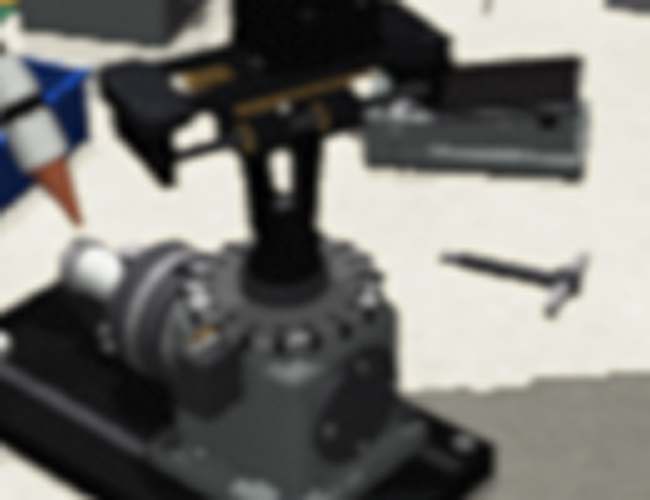

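The fingers at (285,230) hold the knob, and the moment about z is about 0 after 20°, so it sits in the first stop. Now the other two clicks.

>>> {"method": "arm_command", "body": {
  "deltas": [
    {"dx":0,"dy":0,"dz":0,"yaw":-2},
    {"dx":0,"dy":0,"dz":0,"yaw":-2},
    {"dx":0,"dy":0,"dz":0,"yaw":-2},
    {"dx":0,"dy":0,"dz":0,"yaw":-2},
    {"dx":0,"dy":0,"dz":0,"yaw":-2},
    {"dx":0,"dy":0,"dz":0,"yaw":-2},
    {"dx":0,"dy":0,"dz":0,"yaw":-2},
    {"dx":0,"dy":0,"dz":0,"yaw":-2},
    {"dx":0,"dy":0,"dz":0,"yaw":-2},
    {"dx":0,"dy":0,"dz":0,"yaw":-2},
    {"dx":0,"dy":0,"dz":0,"yaw":0},
    {"dx":0,"dy":0,"dz":0,"yaw":0},
    {"dx":0,"dy":0,"dz":0,"yaw":0}
  ]
}}

```text
t: 10.35
eef_pos: [551.1, 254.2, 192.2]
tcp_rot: [3.139, 0.0, 2.026]
ft_force: [8.2, 1.9, -3.5]
opening: 0.185
grip_force: 30.0
```

>>> {"method": "arm_command", "body": {
  "deltas": [
    {"dx":0,"dy":0,"dz":0,"yaw":-2},
    {"dx":0,"dy":0,"dz":0,"yaw":-2},
    {"dx":0,"dy":0,"dz":0,"yaw":-2},
    {"dx":0,"dy":0,"dz":0,"yaw":-2},
    {"dx":0,"dy":0,"dz":0,"yaw":-2},
    {"dx":0,"dy":0,"dz":0,"yaw":-2},
    {"dx":0,"dy":0,"dz":0,"yaw":-2},
    {"dx":0,"dy":0,"dz":0,"yaw":-2},
    {"dx":0,"dy":0,"dz":0,"yaw":-2},
    {"dx":0,"dy":0,"dz":0,"yaw":-2},
    {"dx":0,"dy":0,"dz":0,"yaw":0},
    {"dx":0,"dy":0,"dz":0,"yaw":0},
    {"dx":0,"dy":0,"dz":0,"yaw":0},
    {"dx":0,"dy":0,"dz":0,"yaw":0},
    {"dx":0,"dy":0,"dz":0,"yaw":0}
  ]
}}

```text
t: 11.85
eef_pos: [551.5, 254.3, 192.2]
tcp_rot: [3.139, -0.001, 1.677]
ft_force: [8.6, 1.9, -3.4]
opening: 0.19
grip_force: 30.0
```

```bash
python3 - <<'E'
from h import *
c=read_camera("side");save("pics/side4.png",c["color"][150:290,190:390],4)
s=state();print(s["t"],s["eef_pos"],np.degrees(s["tcp_rot"]),s["opening"],s["ft_force"],s["moment"],s["grip_force"],np.abs(s["qvel"]).max())
E
```

```text
11.9 [551.45238133 254.26821655 192.15970024] [ 1.79839258e+02 -4.42685330e-02  9.60998090e+01] 0.1889486262944443 [ 9.85594127  2.80003945 -3.55889247] [ 0.30939406 -1.07696203 -0.0309497 ] 30.01851886510849 0.0018010243518729752
```

View pics/side4.png

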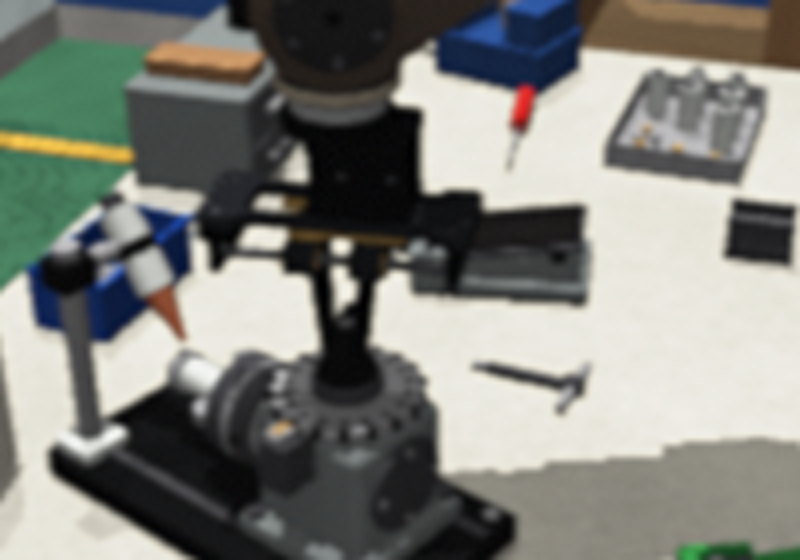

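The fingers hold the knob at (350,340), turned 59.95° from the start, steady, with a z moment of about -0.03 N m. The treadle is up at (530,225), and the tray, screwdriver and chuck key are undisturbed. I hand in now.

```bash
python3 -c "
from cell import job_done
print(job_done())"
```

```text
the job is handed in; nothing more can be done
None
```

I pressed the grey foot switch's treadle to its stop and let it come up, then turned the wing knob three clicks clockwise; the job is handed in at about 12 s with the knob still gripped, steady at its third stop.

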